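# Feel out the release notch of a shielded test box and unload its board

## Robot

A 6-joint arm with a two-finger parallel gripper is mounted at the origin on a cart in front of the work surface, level with it; the furniture and walls round the work are solid. World frame = base frame: x ahead of the robot, y to its left, z up, the work surface at z = 0. Lengths are in mm, angles in rad, forces in N, time in s.
With the tool pointing down it reaches from about 350 to 775 mm from the base axis. Payload 7.3 kg.
Tool frame: the origin (TCP) lies between the finger pads; the fingertips stand 14 mm ahead of it and the grasp point (between the pads) lies 5 mm behind it; z points along the fingers, y is the line along which they close (so a half turn about z gives the same grasp; the last joint's range is limited). The gripper opens to 92 mm and grips with 3 to 60 N. Pads are 19 mm wide; open, the fingers measure 130 mm over their backs; the gripper's body (75 mm by 190 mm) begins 47 mm behind the grasp point.
Start: joints at [-0.146, 0.342, 1.524, -0, 1.275, -0.146], TCP at [525.018, 0.02, 240.741] pointing down, gripper open.
Joint ranges: [-2.53, 2.53], [-0.77, 2.02], [0.04, 2.7], [-1, 4.14], [0.28, 2.66], [-3.11, 3.11]. Speed limits (rad/s): [2.57, 2.57, 3.14, 3.14, 3.14, 3.14].

## Interface

Orientations are given as [roll, pitch, yaw] about the fixed x, y, z axes, in that order (R = Rz(yaw) Ry(pitch) Rx(roll)).
In Python, from plant import get_obs, cams, close_job gives the robot as it stands. The module is installed in compiled form; this text tells all that it offers.
- The arm moves only by the shell command python3 -m creep 'ROWS'. ROWS is JSON, a list of rows, each an object of numbers: "hand": the opening, from 0 (shut) to 1 (fully open); "tx", "ty", "tz": the shift along the tool's x, y, z in m; "spin": the turn about the tool's z in degrees. In form: [{"hand": .., "tx": .., "ty": .., "tz": .., "spin": ..}, ...]. A call has 1 to 5 rows; each row shifts and turns the commanded pose from where the row before left it, along the tool's axes as they then stand; what a row does not reach is not made up. A row lasts 1/8 s, in which the tool goes at most 62.5 mm and 10.7 degrees, less where a joint would pass 70% of its speed; a pose out of reach is approached as far as the arm can. A call is refused whole if a number of a shift passes 0.0625 or a number of a turn 10.7, either way. A call with a gripper value outside its range is refused whole. The fingers move at their own pace and stop on an object; the grip force is fixed at half the most. Time passes only in rows, so rows that do not move let the fingers close. It gives the time, the measured TCP pose, the force, the opening and the grip force at its end, in the units of the state.
- get_obs(): the state, without advancing time (a new reading comes with each control period).
- cams.capture(name): name is "scene" or "side" or "wrist"; returns a dict with "color" (384x512x3 uint8, red, green, blue), "K" (3x3 intrinsics, pixels), "R" (3x3) and "t" (3): a world point X has camera coordinates R X + t. Camera axes: x right, y down, z forward; pixel columns grow to the right and rows downward; lengths in mm; the calibration is good to about 2 mm. A picture is of the moment at which its call begins. There is no depth.
- close_job(): hands the job in; it is judged then, once.
The state is a dict: "time": time; "joint_positions": joint angles; "dq": joint speeds; "tau": joint torques, N m; "tool_pos": TCP position; "tcp_rot": TCP orientation; "contact_force": force on the tool from outside, world axes, zero at the start; "moment": the same for the moment, N m; "grip_width": finger opening in mm; "finger_force": force on a finger pad.
Only numpy, scipy, OpenCV 4.12 (cv2) and the standard library are available. Lean on these libraries where they do the work, as an engineer would, in place of code of your own. Each camera call takes 0.05 s, during which the arm holds its last target. There are 200 camera calls.

## Task

The board in the shielded test box has finished its test. Stand the pot that is in the way of the drawer upright on free bench to one side, turn the box's knob clockwise until you feel it fall into its release notch, and pull the drawer all the way out without pushing anything over or aside with it. Then lift the board out, lay it flat inside the black tray and leave the drawer out for the next board; leave the other pots and the screwdriver by the tray where they are.

Things in the scene. Friction and masses are not known exactly. Their poses are not given: they have to be found in the camera images.
- test_box: Grey metal box, fixed, 140 mm deep (x), 114 wide (y), 76 high: knob on top, drawer in its front. Origin: centre of its underside, on the bench; x points from the drawer front into the box. A hidden spring bolt locks the drawer until it drops into the one notch of the knob's cam, which starts 0.6 to 2.4 rad clockwise from above and is nowhere marked. Turned on past it, the knob locks again.
- knob (a point): On the axis of the round black knob (40 mm across), at grip height, 101 mm up, 10 mm behind the box's centre; does not turn. Grip 81 to 110 mm up, over a 48 mm skirt. Drag 0.1 to 0.2 N m; in the last 0.2 rad before the notch the torque dips and turns round (it pulls on by itself, up to 0.3 N m), just past it climbs to 0.5 N m. Released within 0.08 rad of the notch it centres itself. Axes as the box's.
- handle (a point): Middle of the drawer's black handle, 38 mm up, moving with the drawer; axes as the box's. A block 14 mm wide (y), 24 high (26 to 50 mm up), standing 40 mm straight out of the drawer's front along -x; this point is 22 mm before that front, 100 mm before the box's origin when shut. Pinch it from above across its 14 mm.
- drawer (a joint): How far the drawer is out, in m: 0 shut, 0.12 fully out. Its front panel is 116 mm wide and reaches from 4 to 74 mm above the bench. Slides with about 2 N and stays where it is left. Locked, it has only 1 mm of play.
- board (a point): Centre, half-way up, of the red circuit board on four feet: 100 mm long (x), 52 wide (y), 30 high, loose. It lies in the drawer's nest along the box's x, underside 17 mm over the bench. Pinch it from above at mid-length across its 52 mm: board edges are 8 to 10 and 19 to 21 mm above its underside. Beside it is the drawer's floor, 10 mm up. Drawer out, it lies midway between box and drawer front.
- tray_floor (a point): Centre of the inner floor of the black open tray, fixed, 150 mm (x) by 120 mm (y) outside, walls 4 mm thick and 16 mm high, floor 4 mm above the bench. z up.
- jar_mid (a point): Centre, half-way up, of a clear screw jar with a white lid, 36 mm across, 48 mm high, 50 g, standing loose.
- bottle_mid (a point): On the axis of a brown dropper bottle, 60 mm above its foot (grip it no lower: it is 102 mm high); its body is 32 mm across up to 70 mm height, narrower above; 70 g, standing loose.
- beaker_mid (a point): Centre, half-way up, of a small glass beaker, 61 mm high, body 44 mm across, rim with spout up to 52 mm across, 75 g, standing loose. One of jar, bottle and beaker stands in front of the drawer, the other two stand beside the box and stay there.
- jar: The jar; origin at the centre of its underside.
- bottle: The bottle; origin at the centre of its underside.
- beaker: The beaker; origin at the centre of its underside.
- red_board: The red circuit board; origin at the centre of its underside.
- clam_case: Black instrument case lying shut, fixed, 100 mm (x) by 139 mm (y), 41 mm high; origin at the centre of its underside. An obstacle only.
- driver_6: Black precision screwdriver, 136 mm long (its x), 11 mm thick, lying loose just in front of the tray; leave alone. Origin: centre of its underside.
Mind the look-alikes: they are no part of the job. Of the things shaped like the part that bears tray_floor, the black one is meant.

How it is judged:
By the outcome, as a careful person would: the job done as asked, in the order asked, and still so for the second after the job is handed in, with the robot touching nothing.
It also fails if it takes over 72 s, if anything falls off the work surface, if the arm or the gripper's body presses on something with over 40 N, if the wrist force passes 120 N, or if a joint passes its speed limit or range.

## Working session

There is one attempt and no reset: what is moved stays moved. The work goes in short steps, Python scripts to look and compute and a shell command to move; the robot and the scene stay as the last step left them, time stands still between calls to the robot, and variables do not carry over. Pictures are saved under pics/ and viewed, at most 10 in all, crops included, and the job is handed in when it is done.

```bash
mkdir -p pics
python3 - <<'E'
from plant import get_obs,cams
import cv2,numpy as np
for n in ("scene","side"):
    c=cams.capture(n); np.savez(n+".npz",**c)
    cv2.imwrite(f"pics/{n}0.png",cv2.resize(c["color"][:,:,::-1],(800,600)))
    print(n,c["K"].round(1).tolist(),c["R"].round(3).tolist(),c["t"].round(1).tolist())
o=get_obs();print(o["time"],o["tool_pos"],o["tcp_rot"],o["grip_width"])
E
```

```text
scene [[477.0, 0.0, 253.8], [0.0, 477.0, 191.8], [0.0, 0.0, 1.0]] [[0.497, -0.868, 0.006], [-0.553, -0.322, -0.768], [0.669, 0.378, -0.64]] [-350.2, 341.0, 955.6]
side [[358.7, 0.0, 248.5], [0.0, 358.7, 194.4], [0.0, 0.0, 1.0]] [[0.998, 0.066, 0.014], [0.041, -0.42, -0.907], [-0.053, 0.905, -0.422]] [-506.1, 6.1, 1178.8]
0.1 [5.24674738e+02 3.84127153e-02 2.40108295e+02] [-3.14025882e+00 -1.99097754e-04  1.57074856e+00] 91.58590263656866
```

View pics/scene0.png

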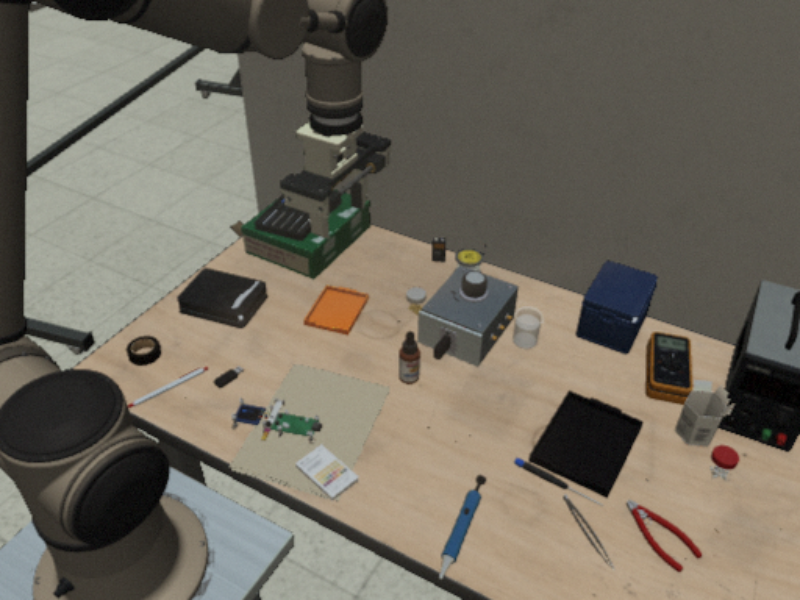

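View pics/side0.png

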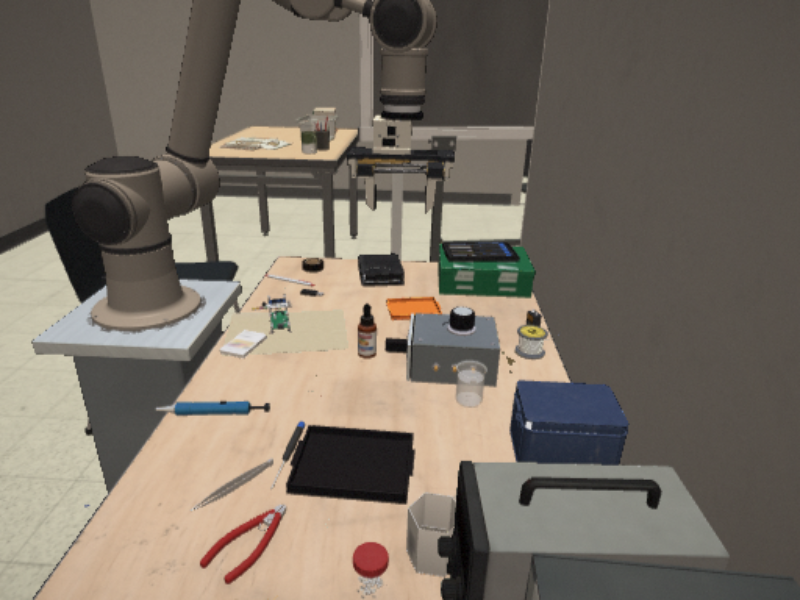

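The bottle stands in front of the drawer (scene ~(409,360), side ~(367,335)). The jar is to the left of the box and the beaker to its right. The black tray is at scene (585,443), with the screwdriver on its robot side.

```bash
cat > h.py <<'E'
import numpy as np
def load(n): return np.load(f"{n}.npz")
def ray(c,uv):
    K,R,t=c["K"],c["R"],c["t"]; d=R.T@np.linalg.inv(K)@np.array([uv[0],uv[1],1.]); return -R.T@t,d/np.linalg.norm(d)
def onz(c,uv,z):
    o,d=ray(c,uv); return o+d*(z-o[2])/d[2]
def tri(c1,u1,c2,u2):
    o1,d1=ray(c1,u1);o2,d2=ray(c2,u2)
    s=np.linalg.lstsq(np.c_[d1,-d2],o2-o1,rcond=None)[0]
    a,b=o1+s[0]*d1,o2+s[1]*d2; return (a+b)/2,np.linalg.norm(a-b)
def proj(c,X):
    p=c["K"]@(c["R"]@np.asarray(X,float)+c["t"]); return p[:2]/p[2]
E
python3 - <<'E'
from h import *
S,D=load("scene"),load("side");f=.64
P=dict(knob_top=((474,277),(461,312)),handle_tip=((441,347),(388,345)),bottle_top=((410,335),(367,306)),bottle_foot=((409,378),(367,355)),beaker_rim=((528,316),(471,369)),jar=((417,294),None))
for k,(a,b) in P.items():
    if b: X,e=tri(S,np.array(a)*f,D,np.array(b)*f);print(k,X.round(),e.round(1))
print("jar",onz(S,np.array((417,294))*f,48).round())
for a in [(572,397),(640,430),(605,490),(535,450)]: print("trayS",onz(S,np.array(a)*f,16).round())
for a in [(308,428),(413,432),(408,497),(290,490)]: print("trayD",onz(D,np.array(a)*f,16).round())
for z in (110,): print(onz(S,np.array((474,277))*f,z),onz(D,np.array((461,312))*f,z))
for a in [(438,350),(384,345)]:pass
print("handle",onz(S,np.array((441,341))*f,50),onz(D,np.array((388,340))*f,50))
E
```

```text
knob_top [ 640. -185.  108.] 3.7
handle_tip [ 521. -188.   43.] 8.3
bottle_top [ 478. -153.   94.] 2.0
bottle_foot [ 479. -153.   -4.] 0.1
beaker_rim [ 653. -283.   56.] 0.7
jar [620. -89.  48.]
trayS [ 554. -402.   16.]
trayS [ 541. -513.   16.]
trayS [ 410. -500.   16.]
trayS [ 427. -391.   16.]
trayD [ 420. -397.   16.]
trayD [ 568. -393.   16.]
trayD [ 565. -518.   16.]
trayD [ 422. -518.   16.]
[ 640.19987781 -184.95611955  110.        ] [ 638.5284055  -193.58488383  110.        ]
handle [ 531.87541113 -181.70713777   50.        ] [ 518.71298616 -190.77144639   50.        ]
```

```bash
python3 -m creep '[{"spin":10},{"spin":10},{"spin":10},{"spin":10},{"spin":10}]'; python3 -m creep '[{"spin":10},{"spin":10},{"spin":10},{"spin":10},{}]'; python3 -m creep '[{"ty":0.04,"tx":-0.012},{"ty":0.04,"tx":-0.012},{"ty":0.04,"tx":-0.012},{"ty":0.033,"tx":-0.012},{}]'
python3 - <<'E'
from h import *
from plant import get_obs,cams
import cv2
c=cams.capture("wrist"); np.savez("wrist.npz",**c)
cv2.imwrite("pics/w1.png",cv2.resize(c["color"][:,:,::-1],(800,600)))
o=get_obs();print(o["time"],o["tool_pos"],o["tcp_rot"],o["joint_positions"].round(2) if hasattr(o["joint_positions"],"round") else o["joint_positions"],o["contact_force"])
print(c["K"],c["R"].round(3),(-c["R"].T@c["t"]).round())
S,D=load("scene"),load("side")
for p in [(480,-40,0),(470,-20,0),(480,-60,0)]: print(p,(proj(S,p)/.64).round(),(proj(D,p)/.64).round())
E
```

```text
0.15 [5.24712592e+02 7.74747988e-02 2.40211488e+02] [-3.14042103e+00 -1.89645945e-04  1.57083137e+00] [-0.15  0.34  1.52  0.    1.28 -0.15] [ 0.08262834  0.42747351 -0.50518199]
[[299.00333582   0.         256.50482186]
 [  0.         299.00333582 195.20429553]
 [  0.           0.           1.        ]] [[ 1.     0.    -0.001]
 [ 0.    -0.958  0.286]
 [-0.001 -0.286 -0.958]] [524.  79. 385.]
(480, -40, 0) [351. 352.] [373. 325.]
(470, -20, 0) [338. 351.] [369. 320.]
(480, -60, 0) [361. 356.] [372. 330.]invalid input at $[0]: expected keys hand, tx, ty, tz, spin
invalid input at $[0]: expected keys hand, tx, ty, tz, spin
invalid input at $[0]: expected keys hand, tx, ty, tz, spin
```

View pics/w1.png

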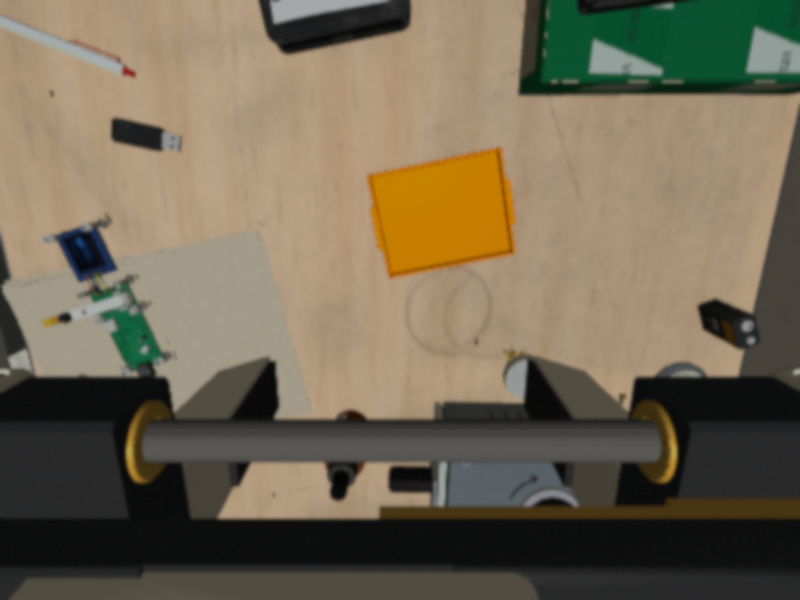

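The wrist view (camera on the tool's +x side) shows free bench between the orange tray at (445,212) and the drawer. The bottle foot is at about (350,420) and the handle at (410,480). Each row needs all five keys.

```bash
python3 -m creep '[{"hand":1,"tx":0,"ty":0,"tz":0,"spin":10},{"hand":1,"tx":0,"ty":0,"tz":0,"spin":10},{"hand":1,"tx":0,"ty":0,"tz":0,"spin":10},{"hand":1,"tx":0,"ty":0,"tz":0,"spin":10},{"hand":1,"tx":0,"ty":0,"tz":0,"spin":10}]'; python3 -m creep '[{"hand":1,"tx":0,"ty":0,"tz":0,"spin":10},{"hand":1,"tx":0,"ty":0,"tz":0,"spin":10},{"hand":1,"tx":0,"ty":0,"tz":0,"spin":10},{"hand":1,"tx":0,"ty":0,"tz":0,"spin":10},{"hand":1,"tx":0,"ty":0,"tz":0,"spin":0}]'; python3 -m creep '[{"hand":1,"tx":-0.012,"ty":0.04,"tz":0,"spin":0},{"hand":1,"tx":-0.012,"ty":0.04,"tz":0,"spin":0},{"hand":1,"tx":-0.012,"ty":0.04,"tz":0,"spin":0},{"hand":1,"tx":-0.011,"ty":0.033,"tz":0,"spin":0},{"hand":1,"tx":0,"ty":0,"tz":0,"spin":0}]'
python3 - <<'E'
from h import *
from plant import get_obs,cams
import cv2
W=load("wrist")
for p in [(368,178),(500,150),(513,250),(392,275)]: print("orange",onz(W,np.array(p)*.64,10).round())
print("bottle foot",onz(W,np.array((350,430))*.64,0).round())
c=cams.capture("wrist"); np.savez("wrist.npz",**c)
cv2.imwrite("pics/w2.png",cv2.resize(c["color"][:,:,::-1],(800,600)))
o=get_obs();print(o["time"],o["tool_pos"],o["tcp_rot"],np.round(o["joint_positions"],2))
E
```

```text
time: 0.78
tool_pos: [524.9, 0.1, 240.4]
tcp_rot: [-3.141, 0.0, 0.692]
contact_force: [0.4, -0.1, 0.8]
grip_width: 91.6
finger_force: 0.0
time: 1.4
tool_pos: [524.9, 0.0, 240.5]
tcp_rot: [-3.142, 0.001, 0.002]
contact_force: [-0.4, 0.2, -0.8]
grip_width: 91.6
finger_force: 0.0
time: 2.02
tool_pos: [477.4, -154.8, 240.6]
tcp_rot: [3.141, 0.0, 0.0]
contact_force: [-0.8, -0.1, -0.3]
grip_width: 92.2
finger_force: 0.0
orange [498.  70.  10.]
orange [599.  91.  10.]
orange [614.  14.  10.]
orange [516.  -7.  10.]
bottle foot [ 476. -157.    0.]
2.075 [ 477.73492017 -153.59491025  240.62794356] [-3.14122020e+00  1.05381673e-04  8.18097451e-04] [-0.46  0.3   1.59  0.    1.26  1.11]
```

View pics/w2.png

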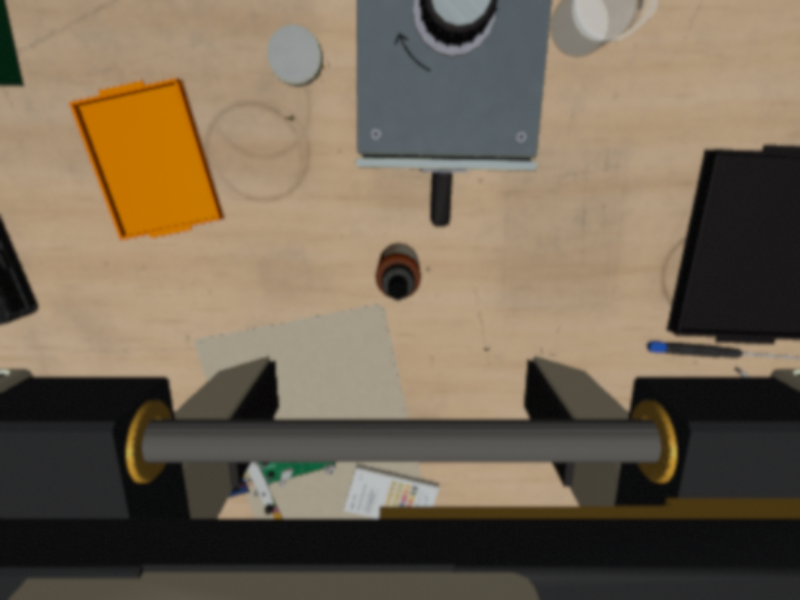

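The wrist view shows the box front edge from (360,157) to (536,158), the handle from (441,172) to (441,224), the knob cap centre at (460,5), the bottle cap at (398,287) and the jar lid at (295,55). The tray's left edge runs from (706,152) to (671,332). There is free bench left of the bottle.

Run:
```python
from h import *
W=load("wrist");f=.64
def P(p,z): return onz(W,np.array(p)*f,z).round(1)[:2]
for n,p,z in [("boxFL",(360,156),76),("boxFR",(537,158),76),("boxL",(358,5),76),("boxR",(549,5),76),("panelL",(358,164),74),("panelR",(536,167),74),("handle base",(442,172),50),("handle tip",(441,222),50),("bottlecap",(398,287),102),("jar",(295,55),48),("beaker rim",(610,10),61),("skirt c",(456,10),80),("screw",(657,346),8),
 ("tray a",(708,152),16),("tray b",(673,331),16),("paper corner",(383,307),0),("handleL",(431,200),50),("handleR",(452,200),50)]: print(n,P(p,z))
for z in (0,35): print("bottle foot",z,P((398,262),z))
for p in [(470,-60,0),(480,-45,0),(470,-50,102)]: print(p,(proj(W,p)/f).round())
```

```text
boxFL [ 559.4 -127.3]
boxFR [ 558.2 -239. ]
boxL [ 642.7 -128.2]
boxR [ 642.7 -238.8]
panelL [ 554.5 -125.8]
panelR [ 552.7 -239.4]
handle base [ 549.3 -181.5]
handle tip [ 515.2 -181.6]
bottlecap [ 480.9 -151.3]
jar [622.3 -84.3]
beaker rim [ 644.4 -280.4]
skirt c [ 639.  -184.7]
screw [ 404.1 -374.7]
tray a [ 563.4 -383.7]
tray b [ 420.7 -381.3]
paper corner [ 436.8 -137.8]
handleL [ 530.4 -174.2]
handleR [ 530.4 -189. ]
bottle foot 0 [ 476.2 -150.7]
bottle foot 35 [ 483.2 -150.9]
(470, -60, 0) [290. 269.]
(480, -45, 0) [271. 257.]
(470, -50, 102) [238. 304.]
```

```bash
python3 -m creep '[{"hand":1,"tx":0.002,"ty":-0.003,"tz":0.045,"spin":0},{"hand":1,"tx":0,"ty":0,"tz":0.045,"spin":0},{"hand":1,"tx":0,"ty":0,"tz":0.045,"spin":0},{"hand":1,"tx":0,"ty":0,"tz":0.045,"spin":0},{"hand":1,"tx":0,"ty":0,"tz":0.002,"spin":0}]'; python3 -m creep '[{"hand":0.2,"tx":0,"ty":0,"tz":0,"spin":0},{"hand":0.2,"tx":0,"ty":0,"tz":0,"spin":0},{"hand":0.2,"tx":0,"ty":0,"tz":0,"spin":0},{"hand":0.2,"tx":0,"ty":0,"tz":0,"spin":0},{"hand":0.2,"tx":0,"ty":0,"tz":0,"spin":0}]'
```

```text
time: 2.7
tool_pos: [478.3, -148.0, 56.3]
tcp_rot: [-3.138, 0.006, 0.003]
contact_force: [-0.0, -0.1, 1.2]
grip_width: 91.9
finger_force: 0.0
time: 3.32
tool_pos: [480.2, -150.1, 59.1]
tcp_rot: [3.141, -0.001, -0.0]
contact_force: [0.1, 0.2, -0.9]
grip_width: 46.6
finger_force: 0.0
```

```bash
python3 -m creep '[{"hand":0.1,"tx":0,"ty":0,"tz":0,"spin":0},{"hand":0.1,"tx":0,"ty":0,"tz":0,"spin":0},{"hand":0.1,"tx":0,"ty":0,"tz":0,"spin":0},{"hand":0.1,"tx":0,"ty":0,"tz":0,"spin":0},{"hand":0.1,"tx":0,"ty":0,"tz":0,"spin":0}]'
```

```text
time: 3.95
tool_pos: [480.0, -150.0, 58.7]
tcp_rot: [3.142, -0.0, 0.0]
contact_force: [0.1, 0.0, 0.8]
grip_width: 31.6
finger_force: 29.9
```

```bash
python3 -m creep '[{"hand":0.1,"tx":0,"ty":0,"tz":-0.012,"spin":0},{"hand":0.1,"tx":0,"ty":0,"tz":-0.013,"spin":0},{"hand":0.1,"tx":0,"ty":-0.015,"tz":0,"spin":0},{"hand":0.1,"tx":-0.002,"ty":-0.025,"tz":0,"spin":0},{"hand":0.1,"tx":-0.002,"ty":-0.025,"tz":0,"spin":0}]'; python3 -m creep '[{"hand":0.1,"tx":-0.001,"ty":-0.025,"tz":0,"spin":0},{"hand":0.1,"tx":0,"ty":-0.015,"tz":0,"spin":0},{"hand":0.1,"tx":0,"ty":0,"tz":0,"spin":0},{"hand":0.1,"tx":0,"ty":0,"tz":0.013,"spin":0},{"hand":0.1,"tx":0,"ty":0,"tz":0.007,"spin":0}]'; python3 -m creep '[{"hand":0.1,"tx":0,"ty":0,"tz":0.004,"spin":0},{"hand":0.1,"tx":0,"ty":0,"tz":0.0,"spin":0},{"hand":0.1,"tx":0,"ty":0,"tz":0,"spin":0}]'
```

```text
time: 4.58
tool_pos: [475.6, -83.5, 83.7]
tcp_rot: [-3.141, 0.0, -0.0]
contact_force: [0.2, 0.4, -0.1]
grip_width: 31.3
finger_force: 29.9
time: 5.2
tool_pos: [474.6, -45.5, 62.6]
tcp_rot: [-3.141, 0.001, -0.001]
contact_force: [0.3, 0.2, -0.5]
grip_width: 31.4
finger_force: 29.9
time: 5.58
tool_pos: [475.1, -45.1, 59.8]
tcp_rot: [3.142, -0.0, -0.0]
contact_force: [0.7, -0.5, -0.0]
grip_width: 31.5
finger_force: 29.9
```

```bash
python3 -m creep '[{"hand":0.1,"tx":0,"ty":0,"tz":0.001,"spin":0},{"hand":0.1,"tx":0,"ty":0,"tz":0,"spin":0},{"hand":0.4,"tx":0,"ty":0,"tz":0,"spin":0},{"hand":0.6,"tx":0,"ty":0,"tz":0,"spin":0},{"hand":1,"tx":0,"ty":0,"tz":0,"spin":0}]'; python3 -m creep '[{"hand":1,"tx":0,"ty":0,"tz":0,"spin":0},{"hand":1,"tx":0,"ty":0,"tz":0,"spin":0},{"hand":1,"tx":0,"ty":0,"tz":0,"spin":0},{"hand":1,"tx":0,"ty":0,"tz":-0.02,"spin":0},{"hand":1,"tx":0,"ty":0,"tz":-0.04,"spin":0}]'; python3 -m creep '[{"hand":1,"tx":0,"ty":0,"tz":-0.05,"spin":0},{"hand":1,"tx":0,"ty":0,"tz":-0.05,"spin":0},{"hand":1,"tx":0,"ty":0,"tz":0,"spin":0}]'
python3 - <<'E'
from h import *
from plant import get_obs,cams
import cv2
S=cams.capture("scene");D=cams.capture("side")
w=S["color"][150:300,120:380];w2=D["color"][150:280,180:400]
im=np.vstack([cv2.resize(w,(520,300)),cv2.resize(w2,(520,300))])
cv2.imwrite("pics/p3.png",im[:,:,::-1])
E
```

```text
time: 6.2
tool_pos: [475.1, -45.0, 58.8]
tcp_rot: [3.142, -0.0, -0.0]
contact_force: [1.1, -0.5, 0.0]
grip_width: 52.3
finger_force: 0.0
time: 6.82
tool_pos: [474.0, -44.8, 118.2]
tcp_rot: [-3.141, 0.004, -0.0]
contact_force: [0.9, -0.8, 0.5]
grip_width: 91.3
finger_force: 0.0
time: 7.2
tool_pos: [477.0, -45.4, 222.5]
tcp_rot: [3.139, -0.008, 0.0]
contact_force: [-0.8, 0.2, -0.4]
grip_width: 91.9
finger_force: 0.0
```

View pics/p3.png

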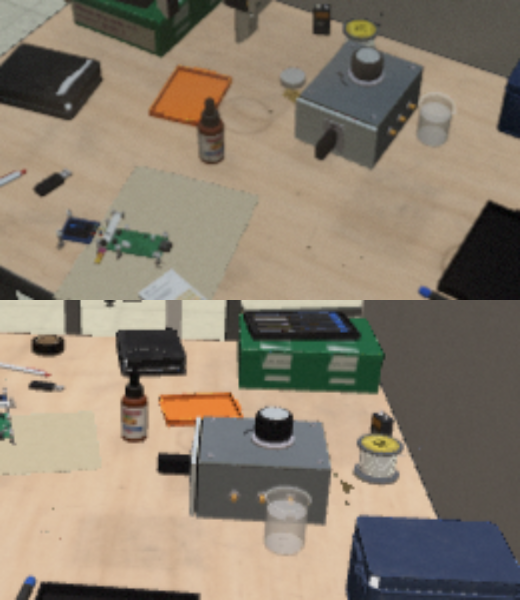

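Bottle stands upright at its new place (scene crop (210,140), side crop (134,415)); the box, jar and beaker haven't moved. Next is the knob.

```bash
python3 -m creep '[{"hand":1,"tx":0.032,"ty":0.028,"tz":0,"spin":0},{"hand":1,"tx":0.033,"ty":0.028,"tz":0,"spin":0},{"hand":1,"tx":0.033,"ty":0.028,"tz":0,"spin":0},{"hand":1,"tx":0.032,"ty":0.028,"tz":0,"spin":0},{"hand":1,"tx":0.032,"ty":0.028,"tz":0,"spin":0}]';  python3 -m creep '[{"hand":1,"tx":0,"ty":0,"tz":0,"spin":-10},{"hand":1,"tx":0,"ty":0,"tz":0,"spin":-10},{"hand":1,"tx":0,"ty":0,"tz":0,"spin":-10},{"hand":1,"tx":0,"ty":0,"tz":0,"spin":-10},{"hand":1,"tx":0,"ty":0,"tz":0,"spin":-10}]'; python3 -m creep '[{"hand":1,"tx":0,"ty":0,"tz":0,"spin":-10},{"hand":1,"tx":0,"ty":0,"tz":0,"spin":-10},{"hand":1,"tx":0,"ty":0,"tz":0,"spin":-10},{"hand":1,"tx":0,"ty":0,"tz":0,"spin":-10},{"hand":1,"tx":0,"ty":0,"tz":0,"spin":0}]'
python3 - <<'E'
from h import *
from plant import get_obs,cams
import cv2
c=cams.capture("wrist"); np.savez("wrist.npz",**c)
cv2.imwrite("pics/w4.png",cv2.resize(c["color"][:,:,::-1],(800,600)))
o=get_obs();print(o["time"],o["tool_pos"],o["tcp_rot"],np.round(o["joint_positions"],2),o["moment"])
print((proj(c,(639,-185,110))/.64).round())
E
```

```text
time: 7.92
tool_pos: [637.2, -185.7, 216.0]
tcp_rot: [-3.14, 0.004, -0.0]
contact_force: [0.6, -0.5, 1.1]
grip_width: 92.2
finger_force: 0.0
time: 8.55
tool_pos: [636.2, -184.7, 215.9]
tcp_rot: [-3.137, 0.001, 0.878]
contact_force: [1.0, -0.5, 0.0]
grip_width: 91.9
finger_force: 0.0
time: 9.18
tool_pos: [636.3, -184.7, 216.4]
tcp_rot: [-3.138, -0.001, 1.569]
contact_force: [0.2, 0.3, -0.3]
grip_width: 91.6
finger_force: 0.0
9.225 [ 636.48019269 -184.78416751  216.80464954] [-3.13875370e+00 -1.21505990e-03  1.56710299e+00] [-0.4   0.62  1.13  0.    1.39 -0.39] [ 0.0542466  -0.00609774 -0.01974837]
[408. 313.]
```

View pics/w4.png

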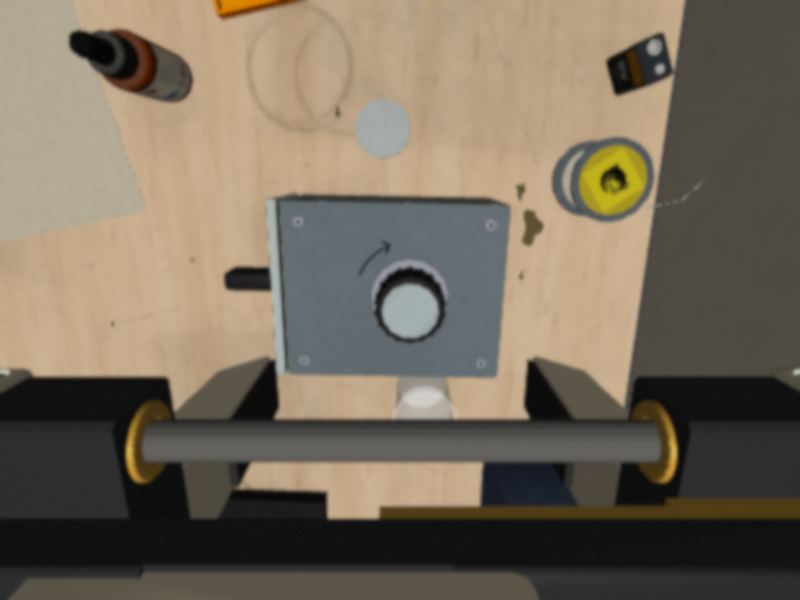

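Knob cap centre is at (411,310), which gives a knob position of about (640.5,-184). The arrow on the box confirms the clockwise direction.

```bash
python3 -m creep '[{"hand":1,"tx":0.001,"ty":0.003,"tz":0.04,"spin":0},{"hand":1,"tx":0,"ty":0,"tz":0.04,"spin":0},{"hand":0.7,"tx":0,"ty":0,"tz":0.025,"spin":0},{"hand":0.55,"tx":0,"ty":0,"tz":0.014,"spin":0},{"hand":0.5,"tx":0,"ty":0,"tz":0,"spin":0}]'; python3 -m creep '[{"hand":0.3,"tx":0,"ty":0,"tz":0,"spin":0},{"hand":0.3,"tx":0,"ty":0,"tz":0,"spin":0},{"hand":0.3,"tx":0,"ty":0,"tz":0,"spin":0},{"hand":0.3,"tx":0,"ty":0,"tz":0,"spin":0},{"hand":0.3,"tx":0,"ty":0,"tz":0,"spin":0}]'; python3 -c "
from plant import get_obs
o=get_obs();print(o['tool_pos'],o['moment'],o['contact_force'])"
```

```text
time: 9.85
tool_pos: [639.5, -183.8, 98.7]
tcp_rot: [-3.14, -0.001, 1.569]
contact_force: [-0.1, -0.9, 0.0]
grip_width: 66.5
finger_force: 0.0
time: 10.48
tool_pos: [640.9, -184.2, 100.9]
tcp_rot: [3.139, 0.001, 1.571]
contact_force: [2.5, -0.2, 5.6]
grip_width: 39.2
finger_force: 30.0
[ 640.87097896 -184.17184643  100.85406939] [ 0.08509328 -0.37118956 -0.01199437] [ 2.49151446 -0.17407725  5.62070541]
```

```bash
cat > m.py <<'E'
from plant import get_obs
o=get_obs();print("   YAW %.1f Mz %.3f F %s"%(o['tcp_rot'][2]*57.3,o['moment'][2],o['contact_force'].round(1) if hasattr(o['contact_force'],'round') else o['contact_force']))
E
python3 -m creep '[{"hand":0.3,"tx":0,"ty":0,"tz":0,"spin":5},{"hand":0.3,"tx":0,"ty":0,"tz":0,"spin":5},{"hand":0.3,"tx":0,"ty":0,"tz":0,"spin":0}]' >/dev/null; python3 m.py
python3 -m creep '[{"hand":0.3,"tx":0,"ty":0,"tz":0,"spin":5},{"hand":0.3,"tx":0,"ty":0,"tz":0,"spin":5},{"hand":0.3,"tx":0,"ty":0,"tz":0,"spin":0}]' >/dev/null; python3 m.py
python3 -m creep '[{"hand":0.3,"tx":0,"ty":0,"tz":0,"spin":5},{"hand":0.3,"tx":0,"ty":0,"tz":0,"spin":0}]' >/dev/null; python3 m.py
```

```text
YAW 80.0 Mz -0.214 F [3.7 0.6 5.8]
   YAW 70.0 Mz -0.188 F [ 5.3 -0.4  5.1]
   YAW 65.0 Mz -0.136 F [4.3 0.3 5.2]
```

```bash
python3 -m creep '[{"hand":0.3,"tx":0,"ty":0,"tz":0,"spin":4},{"hand":0.3,"tx":0,"ty":0,"tz":0,"spin":0}]' >/dev/null; python3 m.py
python3 -m creep '[{"hand":0.3,"tx":0,"ty":0,"tz":0,"spin":4},{"hand":0.3,"tx":0,"ty":0,"tz":0,"spin":0}]' >/dev/null; python3 m.py
```

```text
YAW 61.1 Mz -0.253 F [ 4.8 -1.5  5.6]
   YAW 57.0 Mz -0.206 F [ 4.9 -1.3  5.1]
```

```bash
python3 -m creep '[{"hand":0.3,"tx":0,"ty":0,"tz":0,"spin":4},{"hand":0.3,"tx":0,"ty":0,"tz":0,"spin":0}]' >/dev/null; python3 m.py
python3 -m creep '[{"hand":0.3,"tx":0,"ty":0,"tz":0,"spin":4},{"hand":0.3,"tx":0,"ty":0,"tz":0,"spin":0}]' >/dev/null; python3 m.py
python3 -m creep '[{"hand":0.3,"tx":0,"ty":0,"tz":0,"spin":4},{"hand":0.3,"tx":0,"ty":0,"tz":0,"spin":0}]' >/dev/null; python3 m.py
```

```text
YAW 53.0 Mz -0.198 F [ 5.  -0.2  4.4]
   YAW 49.0 Mz -0.310 F [ 6.3 -0.7  4.3]
   YAW 45.0 Mz -0.270 F [ 6.1 -1.2  5.3]
```

```bash
python3 -m creep '[{"hand":0.3,"tx":0,"ty":0,"tz":0,"spin":3},{"hand":0.3,"tx":0,"ty":0,"tz":0,"spin":0}]' >/dev/null; python3 m.py
python3 -c "
from plant import get_obs
o=get_obs();print(o['moment'],o['tau'],o['joint_positions'])"
```

```text
YAW 42.0 Mz -0.247 F [ 5.7 -0.5  5. ]
[-0.07383538 -0.85956757 -0.24722985] [-4.08028001e-01 -5.63818824e+01 -1.86647004e+01 -4.83710244e-01
  1.73320290e+00 -4.11204190e-02] [-3.94919894e-01  7.22081531e-01  1.27071510e+00  5.73698767e-04
  1.14410736e+00  4.41905027e-01]
```

```bash
cat > m.py <<'E'
from plant import get_obs
o=get_obs();print("   YAW %.1f Mz %.3f t6 %.3f"%(o['tcp_rot'][2]*57.3,o['moment'][2],o['tau'][5]))
E
python3 -m creep '[{"hand":0.3,"tx":0,"ty":0,"tz":0,"spin":4},{"hand":0.3,"tx":0,"ty":0,"tz":0,"spin":0}]' >/dev/null; python3 m.py
python3 -m creep '[{"hand":0.3,"tx":0,"ty":0,"tz":0,"spin":4},{"hand":0.3,"tx":0,"ty":0,"tz":0,"spin":0}]' >/dev/null; python3 m.py
python3 -m creep '[{"hand":0.3,"tx":0,"ty":0,"tz":0,"spin":4},{"hand":0.3,"tx":0,"ty":0,"tz":0,"spin":0}]' >/dev/null; python3 m.py
```

```text
YAW 38.1 Mz 0.163 t6 0.429
   YAW 34.1 Mz 0.582 t6 0.842
   YAW 30.2 Mz 0.761 t6 1.020
```

```bash
python3 -m creep '[{"hand":0.3,"tx":0,"ty":0,"tz":0,"spin":-4},{"hand":0.3,"tx":0,"ty":0,"tz":0,"spin":0}]' >/dev/null; python3 m.py
python3 -m creep '[{"hand":0.3,"tx":0,"ty":0,"tz":0,"spin":-3},{"hand":0.3,"tx":0,"ty":0,"tz":0,"spin":0}]' >/dev/null; python3 m.py
python3 -m creep '[{"hand":0.3,"tx":0,"ty":0,"tz":0,"spin":-2},{"hand":0.3,"tx":0,"ty":0,"tz":0,"spin":0}]' >/dev/null; python3 m.py
```

```text
YAW 34.2 Mz 0.410 t6 0.120
   YAW 37.1 Mz 0.075 t6 -0.120
   YAW 39.1 Mz -0.167 t6 -0.268
```

Torque crosses zero near yaw 38.5° with a restoring slope on both sides, so that's the notch. I'll release there and try the drawer.

```bash
python3 -m creep '[{"hand":0.3,"tx":0,"ty":0,"tz":0,"spin":1},{"hand":0.3,"tx":0,"ty":0,"tz":0,"spin":0},{"hand":0.5,"tx":0,"ty":0,"tz":0,"spin":0},{"hand":0.8,"tx":0,"ty":0,"tz":0,"spin":0},{"hand":0.8,"tx":0,"ty":0,"tz":0,"spin":0}]' ; python3 m.py
python3 -m creep '[{"hand":0.8,"tx":0,"ty":0,"tz":0,"spin":0},{"hand":1,"tx":0,"ty":0,"tz":-0.02,"spin":0},{"hand":1,"tx":0,"ty":0,"tz":-0.03,"spin":0},{"hand":1,"tx":0,"ty":0,"tz":-0.03,"spin":0},{"hand":1,"tx":0,"ty":0,"tz":0,"spin":0}]' ; python3 m.py
python3 -m creep '[{"hand":1,"tx":0,"ty":0,"tz":0,"spin":10},{"hand":1,"tx":0,"ty":0,"tz":0,"spin":10},{"hand":1,"tx":0,"ty":0,"tz":0,"spin":10},{"hand":1,"tx":0,"ty":0,"tz":0,"spin":8},{"hand":1,"tx":0,"ty":0,"tz":0,"spin":0}]'; python3 m.py
```

```text
time: 15.1
tool_pos: [639.3, -183.8, 99.0]
tcp_rot: [-3.14, 0.001, 0.664]
contact_force: [0.2, -0.4, 0.3]
grip_width: 61.3
finger_force: 0.0
   YAW 38.0 Mz 0.004 t6 -0.008
time: 15.72
tool_pos: [641.2, -184.4, 182.5]
tcp_rot: [3.137, -0.003, 0.663]
contact_force: [-0.2, -0.6, -0.3]
grip_width: 91.6
finger_force: 0.0
   YAW 38.0 Mz -0.005 t6 -0.001
time: 16.35
tool_pos: [639.5, -183.8, 178.3]
tcp_rot: [-3.141, 0.002, 0.001]
contact_force: [-0.1, -0.0, 0.2]
grip_width: 91.8
finger_force: 0.0
   YAW 0.1 Mz -0.064 t6 0.808
```

```bash
python3 -m creep '[{"hand":1,"tx":-0.037,"ty":0,"tz":0,"spin":0},{"hand":1,"tx":-0.037,"ty":-0.002,"tz":0,"spin":0},{"hand":1,"tx":-0.036,"ty":0,"tz":0,"spin":0},{"hand":0.6,"tx":0,"ty":0,"tz":0.04,"spin":0},{"hand":0.5,"tx":0,"ty":0,"tz":0.04,"spin":0}]' 
python3 -m creep '[{"hand":0.5,"tx":0,"ty":0,"tz":0.04,"spin":0},{"hand":0.5,"tx":0,"ty":0,"tz":0.025,"spin":0},{"hand":0.5,"tx":0,"ty":0,"tz":0,"spin":0},{"hand":0,"tx":0,"ty":0,"tz":0,"spin":0},{"hand":0,"tx":0,"ty":0,"tz":0,"spin":0}]' 
python3 -m creep '[{"hand":0,"tx":0,"ty":0,"tz":0,"spin":0},{"hand":0,"tx":0,"ty":0,"tz":0,"spin":0},{"hand":0,"tx":0,"ty":0,"tz":0,"spin":0},{"hand":0,"tx":0,"ty":0,"tz":0,"spin":0}]'
```

```text
time: 16.98
tool_pos: [529.7, -182.1, 99.1]
tcp_rot: [3.141, -0.001, 0.003]
contact_force: [0.4, -0.5, -1.3]
grip_width: 76.2
finger_force: 0.0
time: 17.6
tool_pos: [530.8, -182.3, 36.1]
tcp_rot: [3.14, -0.002, 0.001]
contact_force: [1.3, -0.6, 0.5]
grip_width: 30.5
finger_force: 0.0
time: 18.1
tool_pos: [530.5, -183.1, 35.5]
tcp_rot: [3.14, -0.002, -0.001]
contact_force: [-1.3, -4.8, 2.7]
grip_width: 14.0
finger_force: 30.0
```

Handle gripped. I'll pull gently at first to see if it's unlocked.

```bash
python3 -m creep '[{"hand":0,"tx":-0.003,"ty":0,"tz":0,"spin":0},{"hand":0,"tx":-0.003,"ty":0,"tz":0,"spin":0},{"hand":0,"tx":0,"ty":0,"tz":0,"spin":0}]'
```

```text
time: 18.48
tool_pos: [524.6, -183.0, 35.5]
tcp_rot: [3.14, -0.002, -0.001]
contact_force: [-0.4, -5.1, 2.6]
grip_width: 13.8
finger_force: 30.0
```

```bash
python3 -m creep '[{"hand":0,"tx":-0.008,"ty":0,"tz":0,"spin":0},{"hand":0,"tx":-0.012,"ty":0,"tz":0,"spin":0},{"hand":0,"tx":-0.012,"ty":0,"tz":0,"spin":0},{"hand":0,"tx":-0.012,"ty":0,"tz":0,"spin":0},{"hand":0,"tx":-0.012,"ty":0,"tz":0,"spin":0}]'
python3 -m creep '[{"hand":0,"tx":-0.012,"ty":0,"tz":0,"spin":0},{"hand":0,"tx":-0.012,"ty":0,"tz":0,"spin":0},{"hand":0,"tx":-0.012,"ty":0,"tz":0,"spin":0},{"hand":0,"tx":-0.01,"ty":0,"tz":0,"spin":0},{"hand":0,"tx":-0.006,"ty":0,"tz":0,"spin":0}]'
python3 -m creep '[{"hand":0,"tx":-0.003,"ty":0,"tz":0,"spin":0},{"hand":0,"tx":0,"ty":0,"tz":0,"spin":0}]'
python3 -m creep '[{"hand":0,"tx":-0.003,"ty":0,"tz":0,"spin":0},{"hand":0,"tx":0,"ty":0,"tz":0,"spin":0}]'
```

```text
time: 19.1
tool_pos: [467.8, -182.0, 35.5]
tcp_rot: [3.141, -0.002, -0.0]
contact_force: [2.0, -2.0, 6.7]
grip_width: 14.2
finger_force: 30.0
time: 19.73
tool_pos: [415.4, -181.1, 35.4]
tcp_rot: [-3.141, -0.001, -0.001]
contact_force: [2.3, 3.0, 9.2]
grip_width: 13.8
finger_force: 30.0
time: 19.98
tool_pos: [412.2, -181.0, 35.4]
tcp_rot: [-3.14, 0.0, -0.001]
contact_force: [-1.1, 1.8, 11.7]
grip_width: 14.0
finger_force: 30.0
time: 20.23
tool_pos: [410.4, -181.0, 35.4]
tcp_rot: [-3.141, -0.002, -0.001]
contact_force: [3.8, 4.5, 7.1]
grip_width: 13.8
finger_force: 30.0
```

```bash
python3 -m creep '[{"hand":0,"tx":-0.003,"ty":0,"tz":0,"spin":0},{"hand":0,"tx":0,"ty":0,"tz":0,"spin":0}]'
python3 -m creep '[{"hand":0.2,"tx":0,"ty":0,"tz":0,"spin":0},{"hand":0.4,"tx":0,"ty":0,"tz":0,"spin":0},{"hand":0.5,"tx":0,"ty":0,"tz":0,"spin":0},{"hand":0.5,"tx":0,"ty":0,"tz":-0.03,"spin":0},{"hand":1,"tx":0,"ty":0,"tz":-0.05,"spin":0}]'
python3 -m creep '[{"hand":1,"tx":0.01,"ty":0,"tz":-0.05,"spin":0},{"hand":1,"tx":0.03,"ty":0,"tz":-0.04,"spin":0},{"hand":1,"tx":0.03,"ty":0,"tz":-0.02,"spin":0},{"hand":1,"tx":0.02,"ty":0,"tz":0,"spin":0},{"hand":1,"tx":0,"ty":0,"tz":0,"spin":0}]'
python3 - <<'E'
from h import *
from plant import get_obs,cams
import cv2
c=cams.capture("wrist"); np.savez("wrist.npz",**c)
cv2.imwrite("pics/w5.png",cv2.resize(c["color"][:,:,::-1],(800,600)))
o=get_obs();print(o["time"],o["tool_pos"],o["tcp_rot"],np.round(o["joint_positions"],2))
E
```

```text
time: 20.48
tool_pos: [410.2, -181.1, 35.5]
tcp_rot: [3.141, -0.008, -0.002]
contact_force: [18.5, 9.4, -0.6]
grip_width: 13.6
finger_force: 30.0
time: 21.1
tool_pos: [405.6, -181.3, 114.3]
tcp_rot: [-3.139, 0.004, -0.0]
contact_force: [0.5, 0.1, -0.8]
grip_width: 51.3
finger_force: 0.0
time: 21.72
tool_pos: [497.2, -181.8, 224.2]
tcp_rot: [-3.141, 0.001, 0.001]
contact_force: [-0.6, 1.1, -0.4]
grip_width: 91.3
finger_force: 0.0
21.775 [ 496.30860206 -181.70491433  223.94397088] [-3.14071548e+00  1.92907854e-03  4.47808392e-04] [-0.5   0.36  1.54 -0.    1.24  1.07]
```

View pics/w5.png

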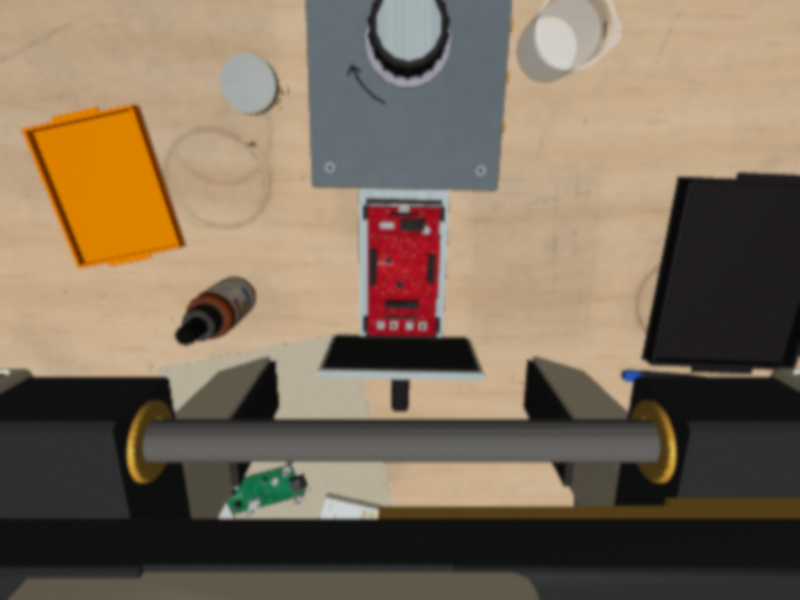

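The drawer is fully out, against its stop at 18 N. The board is at (365..443, 203..337), the bottle is clear, the jar and beaker look unmoved, and the tray's left edge is at (682,180)–(645,362).

Run:
```python
from h import *
import cv2
W=load("wrist");f=.64
def P(p,z): return onz(W,np.array(p)*f,z).round(1)[:2]
hsv=cv2.cvtColor(W["color"],cv2.COLOR_RGB2HSV)
m=((hsv[...,0]<8)|(hsv[...,0]>172))&(hsv[...,1]>150)&(hsv[...,2]>60)
m=m.astype(np.uint8);m[:, :200]=0;m[:,320:]=0
m=cv2.morphologyEx(m,cv2.MORPH_CLOSE,np.ones((9,9)))
r=cv2.minAreaRect(cv2.findNonZero(m)); print(r,[P(q/f,38) for q in cv2.boxPoints(r)],P(np.array(r[0])/f,38))
for n,p,z in [("trayTL",(682,180),16),("trayBL",(647,360),16),("panel top L",(320,374),74),("panel top R",(482,376),74),("handle tip",(400,408),50),("boxF",(405,190),76)]: print(n,P(p,z))
```

```text
((258.0, 174.0), (82.0, 46.0), 90.0) [array([ 545.2, -156.6]), array([ 545.2, -206.5]), array([ 450.3, -208.8]), array([ 450.3, -154.7])] [ 499.6 -181.6]
trayTL [ 563.4 -384.9]
trayBL [ 421.4 -381. ]
panel top L [ 435.8 -124.4]
panel top R [ 434.4 -236. ]
handle tip [ 396.3 -179.4]
boxF [ 559.1 -182.5]
```

```bash
python3 -m creep '[{"hand":1,"tx":0.002,"ty":0,"tz":0.05,"spin":0},{"hand":1,"tx":0,"ty":0,"tz":0.05,"spin":0},{"hand":0.9,"tx":0,"ty":0,"tz":0.045,"spin":0},{"hand":0.9,"tx":0,"ty":0,"tz":0.025,"spin":0},{"hand":0.9,"tx":0,"ty":0,"tz":0.02,"spin":0}]' 
python3 -m creep '[{"hand":0.9,"tx":0,"ty":0,"tz":0,"spin":0},{"hand":0.9,"tx":0,"ty":0,"tz":0,"spin":0},{"hand":0.7,"tx":0,"ty":0,"tz":0,"spin":0},{"hand":0.6,"tx":0,"ty":0,"tz":0,"spin":0},{"hand":0.4,"tx":0,"ty":0,"tz":0,"spin":0}]'
python3 -m creep '[{"hand":0.3,"tx":0,"ty":0,"tz":0,"spin":0},{"hand":0.3,"tx":0,"ty":0,"tz":0,"spin":0},{"hand":0.3,"tx":0,"ty":0,"tz":0,"spin":0},{"hand":0.3,"tx":0,"ty":0,"tz":0,"spin":0}]'
```

```text
time: 22.4
tool_pos: [497.1, -181.6, 33.2]
tcp_rot: [-3.14, 0.003, -0.0]
contact_force: [-0.2, -0.5, -0.0]
grip_width: 82.8
finger_force: 0.0
time: 23.02
tool_pos: [499.2, -182.0, 35.1]
tcp_rot: [3.141, -0.001, 0.0]
contact_force: [-0.4, -0.2, 0.7]
grip_width: 57.3
finger_force: 0.0
time: 23.52
tool_pos: [499.2, -182.2, 34.9]
tcp_rot: [3.141, -0.0, -0.0]
contact_force: [-0.3, -1.2, 3.9]
grip_width: 50.6
finger_force: 30.0
```

```bash
python3 -m creep '[{"hand":0.3,"tx":0,"ty":0,"tz":-0.008,"spin":0},{"hand":0.3,"tx":0,"ty":0,"tz":-0.015,"spin":0},{"hand":0.3,"tx":0,"ty":0,"tz":-0.03,"spin":0},{"hand":0.3,"tx":0,"ty":0,"tz":-0.04,"spin":0},{"hand":0.3,"tx":0,"ty":0,"tz":-0.04,"spin":0}]' 
python3 -m creep '[{"hand":0.3,"tx":0,"ty":0.02,"tz":-0.02,"spin":0},{"hand":0.3,"tx":0,"ty":0.035,"tz":0,"spin":0},{"hand":0.3,"tx":0,"ty":0.035,"tz":0,"spin":0},{"hand":0.3,"tx":0,"ty":0.035,"tz":0,"spin":0},{"hand":0.3,"tx":0,"ty":0.035,"tz":0,"spin":0}]'
python3 -m creep '[{"hand":0.3,"tx":-0.002,"ty":0.035,"tz":0,"spin":0},{"hand":0.3,"tx":-0.002,"ty":0.035,"tz":0,"spin":0},{"hand":0.3,"tx":-0.002,"ty":0.035,"tz":0,"spin":0},{"hand":0.3,"tx":0,"ty":0,"tz":0,"spin":0},{"hand":0.3,"tx":0,"ty":0,"tz":0,"spin":0}]'
python3 - <<'E'
from h import *
from plant import get_obs,cams
import cv2
c=cams.capture("wrist"); np.savez("wrist.npz",**c)
cv2.imwrite("pics/w6.png",cv2.resize(c["color"][:,:,::-1],(800,600)))
o=get_obs();print(o["time"],o["tool_pos"],o["tcp_rot"],np.round(o["joint_positions"],2))
E
```

```text
time: 24.15
tool_pos: [498.9, -181.8, 169.8]
tcp_rot: [3.141, -0.0, 0.0]
contact_force: [-0.3, -0.0, -1.0]
grip_width: 50.7
finger_force: 30.0
time: 24.78
tool_pos: [498.9, -342.9, 188.8]
tcp_rot: [3.141, -0.001, 0.0]
contact_force: [0.3, 0.4, -0.8]
grip_width: 50.8
finger_force: 30.0
time: 25.4
tool_pos: [493.0, -446.2, 188.1]
tcp_rot: [-3.141, -0.0, 0.0]
contact_force: [0.1, -0.2, -0.8]
grip_width: 50.8
finger_force: 30.0
25.45 [ 493.16802007 -445.90221291  188.13674174] [-3.14103582e+00 -6.50511823e-05  6.72380303e-04] [-0.85  0.64  1.17  0.    1.33  0.72]
```

View pics/w6.png

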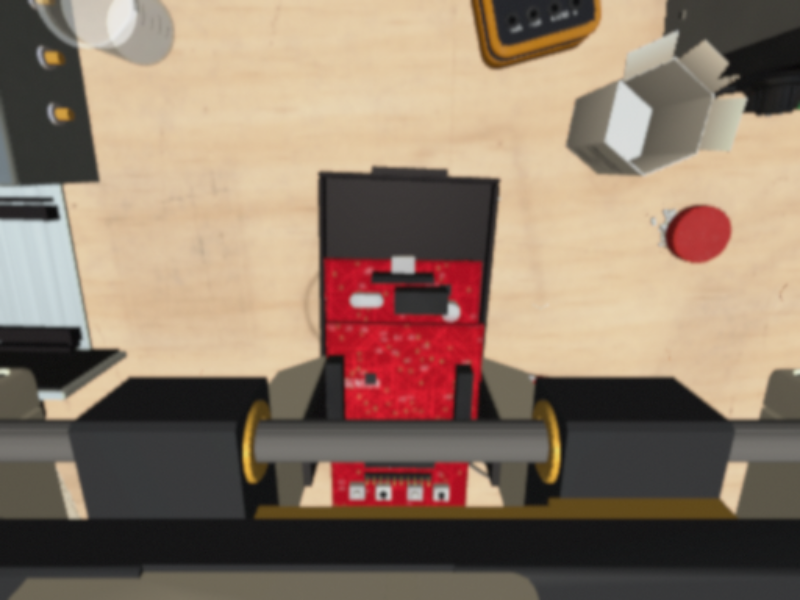

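The board hangs level and central in the grip. The tray's far edge runs from (320,173) to (498,180).

Run:
```python
from h import *
W=load("wrist");f=.64
def P(p,z): return onz(W,np.array(p)*f,z).round(1)[:2]
a=P((320,173),16);b=P((498,181),16);print(a,b,np.linalg.norm(a-b),np.degrees(np.arctan2(*(b-a)[::1])))
print(P((323,355),16),P((484,340),16))
x=(a-b)/np.linalg.norm(a-b); fw=np.array([x[1],-x[0]]); print("centre",(a+b)/2-75*fw, "yaw",np.degrees(np.arctan2(fw[1],fw[0])))
```

```text
[ 564.6 -391.6] [ 559.6 -508. ] 116.50733882464226 -177.54035315660565
[ 436.7 -387.5] [ 448.4 -504.5]
centre [ 487.16909789 -446.58131864] yaw -2.4596468433943692
```

```bash
python3 -m creep '[{"hand":0.3,"tx":-0.004,"ty":0.001,"tz":0.03,"spin":2.5},{"hand":0.3,"tx":0,"ty":0,"tz":0.04,"spin":0},{"hand":0.3,"tx":0,"ty":0,"tz":0.04,"spin":0},{"hand":0.3,"tx":0,"ty":0,"tz":0.03,"spin":0},{"hand":0.3,"tx":0,"ty":0,"tz":0.014,"spin":0}]' 
python3 -m creep '[{"hand":0.3,"tx":0,"ty":0,"tz":0.007,"spin":0},{"hand":0.3,"tx":0,"ty":0,"tz":0,"spin":0},{"hand":0.3,"tx":0,"ty":0,"tz":0,"spin":0}]'
```

```text
time: 26.08
tool_pos: [488.9, -446.2, 32.4]
tcp_rot: [-3.139, 0.002, -0.042]
contact_force: [0.6, 0.1, 0.6]
grip_width: 50.7
finger_force: 30.0
time: 26.45
tool_pos: [489.6, -448.5, 28.1]
tcp_rot: [3.14, -0.002, -0.044]
contact_force: [0.1, -0.4, 0.1]
grip_width: 50.9
finger_force: 30.0
```

```bash
python3 -m creep '[{"hand":0.3,"tx":0,"ty":0,"tz":0.003,"spin":0},{"hand":0.3,"tx":0,"ty":0,"tz":0,"spin":0}]' 
python3 -m creep '[{"hand":0.3,"tx":0,"ty":0,"tz":0.002,"spin":0},{"hand":0.3,"tx":0,"ty":0,"tz":0,"spin":0}]' 
python3 -m creep '[{"hand":0.3,"tx":0,"ty":0,"tz":0.002,"spin":0},{"hand":0.3,"tx":0,"ty":0,"tz":0,"spin":0}]'
```

```text
time: 26.7
tool_pos: [489.0, -448.0, 23.9]
tcp_rot: [3.142, -0.0, -0.044]
contact_force: [0.4, -0.1, -0.4]
grip_width: 50.6
finger_force: 30.0
time: 26.95
tool_pos: [489.2, -448.1, 22.0]
tcp_rot: [3.141, -0.0, -0.044]
contact_force: [-0.0, -0.1, 1.7]
grip_width: 50.9
finger_force: 30.0
time: 27.2
tool_pos: [489.2, -448.2, 21.9]
tcp_rot: [3.141, -0.001, -0.044]
contact_force: [-4.9, 3.5, 14.5]
grip_width: 51.0
finger_force: 30.0
```

```bash
python3 -m creep '[{"hand":0.3,"tx":0,"ty":0,"tz":-0.0015,"spin":0},{"hand":0.62,"tx":0,"ty":0,"tz":0,"spin":0},{"hand":0.64,"tx":0,"ty":0,"tz":0,"spin":0},{"hand":0.65,"tx":0,"ty":0,"tz":0,"spin":0},{"hand":0.65,"tx":0,"ty":0,"tz":-0.005,"spin":0}]' 
python3 -m creep '[{"hand":0.65,"tx":0,"ty":0,"tz":-0.02,"spin":0},{"hand":0.65,"tx":0,"ty":0,"tz":-0.04,"spin":0},{"hand":0.65,"tx":0,"ty":0,"tz":-0.05,"spin":0},{"hand":0.65,"tx":0,"ty":0,"tz":-0.05,"spin":0},{"hand":0.65,"tx":0,"ty":0,"tz":0,"spin":0}]'
python3 -m creep '[{"hand":0.65,"tx":-0.04,"ty":-0.02,"tz":0,"spin":0},{"hand":0.65,"tx":-0.04,"ty":-0.02,"tz":0,"spin":0},{"hand":0.65,"tx":0,"ty":0,"tz":0,"spin":0}]'
python3 - <<'E'
from h import *
from plant import get_obs,cams
import cv2
S=cams.capture("scene");W=cams.capture("wrist");D=cams.capture("side")
z=lambda i,w,h:cv2.resize(i,(w,h))
im=np.vstack([np.hstack([z(S["color"][140:340,240:450],400,380)[:300],z(W["color"],400,300)]),np.hstack([z(D["color"][140:340,170:440],400,300),z(S["color"],400,300)])])
cv2.imwrite("pics/p7.png",im[:,:,::-1])
E
```

```text
time: 27.82
tool_pos: [488.8, -447.7, 25.7]
tcp_rot: [-3.141, 0.001, -0.044]
contact_force: [-0.6, 0.1, 0.4]
grip_width: 59.6
finger_force: 0.0
time: 28.45
tool_pos: [490.7, -449.8, 193.5]
tcp_rot: [3.133, -0.008, -0.043]
contact_force: [-0.3, -0.1, -0.4]
grip_width: 59.3
finger_force: 0.0
time: 28.82
tool_pos: [408.4, -402.6, 186.4]
tcp_rot: [-3.139, 0.002, -0.045]
contact_force: [0.2, -0.2, 0.1]
grip_width: 59.5
finger_force: 0.0
```

View pics/p7.png

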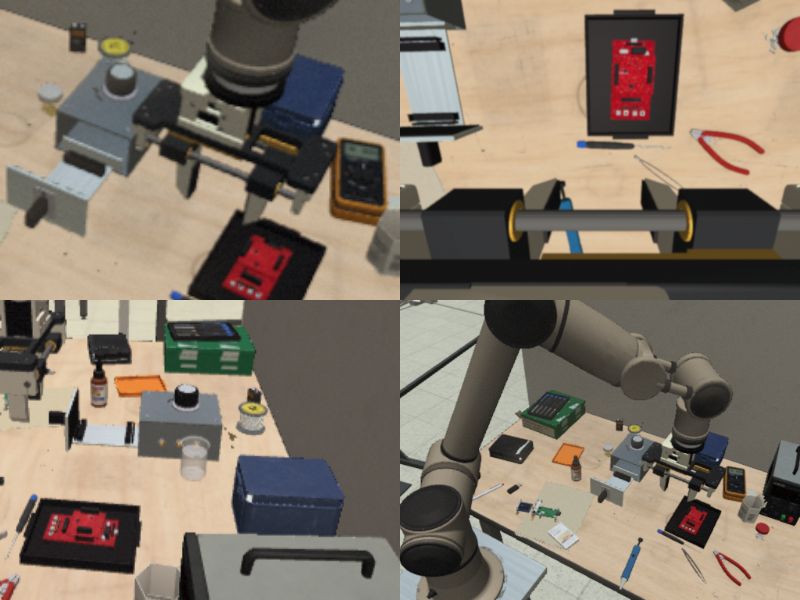

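The board lies flat in the black tray (wrist panel (633,78)). The drawer is out, the bottle is upright on its spot, and the jar, beaker and screwdriver haven't moved. The arm is touching nothing.

```bash
python3 -c "
from plant import close_job
print(close_job())"
```

```text
the job is handed in; nothing more can be done
None
```

I handed the job in at about 29 s of the 72 s limit: the bottle stands upright to the left of the drawer, the knob is in its release notch, the drawer is fully out, and the board lies flat in the black tray; in the last pictures the jar, beaker and screwdriver were where they started.

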